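# Find the heavy side of a grinding wheel and hold it down

## Robot

A 6-joint arm with a two-finger parallel gripper is mounted at the origin on the work surface. World frame = base frame: x ahead of the robot, y to its left, z up, the work surface at z = 0. Lengths are in m, angles in rad, forces in N, time in s.
With the tool pointing down it reaches from about 0.275 to 1 m from the base axis. Payload 8.4 kg.
Tool frame: the origin (TCP) lies between the finger pads; the fingertips stand 14 mm ahead of it and the grasp point (between the pads) lies 5 mm behind it; z points along the fingers, y is the line along which they close (so a half turn about z gives the same grasp; the last joint's range is limited). The gripper opens to 85 mm and grips with 20 to 120 N. Pads are 22 mm wide; open, the fingers measure 114 mm over their backs; the gripper's body (76 mm by 85 mm) begins 54 mm behind the grasp point. The pads swing forward as they close: fully open they stand 13 mm farther back than shut.
Start: joints at [-1.195, 0.353, 1.633, -0, 1.155, -0.002], TCP at [0.231, -0.581, 0.245] pointing down, gripper open.
Joint ranges: [-2.63, 2.63], [-0.92, 2.1], [0.06, 2.66], [-1.3, 4.44], [0, 2.69], [-3.02, 3.02]. Speed limits (rad/s): [2.22, 2.22, 2.79, 3.14, 3.14, 3.14].

## Interface

Orientations are given as [roll, pitch, yaw] about the fixed x, y, z axes, in that order (R = Rz(yaw) Ry(pitch) Rx(roll)).
In Python, from cell import r gives the robot as it stands.
- The arm moves only by the tool arm_command, never from a script. Its argument "rows" is text: rows parted by semicolons, each of 7 numbers parted by spaces: the closure, from 0 (fully open) to 1 (shut), then the shift along the tool's x, y, z in mm, then the turn, a rotation vector about the tool's x, y, z in degrees. A call has 1 to 10 rows; each row shifts and turns the commanded pose from where the row before left it, along the tool's axes as they then stand; what a row does not reach is not made up. A row lasts 1/12 s, in which the tool goes at most 41.7 mm and 7.16 degrees, less where a joint would pass 70% of its speed; a pose out of reach is approached as far as the arm can. A call is refused whole if a number of a shift passes 41.7 or a number of a turn 7.16, either way. A call with a gripper value outside its range is refused whole. The fingers move at their own pace and stop on an object; the grip force is fixed at half the most. Time passes only in rows, so rows that do not move let the fingers close. It gives the time, the measured TCP pose, the force, the opening and the grip force at its end, in the units of the state.
- r.get_state(): the state, without advancing time (a new reading comes with each control period).
- r.capture(name): name is "scene" or "top" or "wrist"; returns the picture (384x512x3 uint8, red, green, blue); there is no depth.
- r.camera_params(name): a dict with "fx", "fy", "cx", "cy" (pixels), "rvec" (rotation vector, rad) and "tvec" (3), from world to camera coordinates, as OpenCV has them. Camera axes: x right, y down, z forward; pixel columns grow to the right and rows downward; lengths in m; the calibration is good to about 2 mm. A picture is of the moment at which its call begins: read the wrist's pose just before it. camera_params takes no time and is no camera call; for the wrist camera it gives the pose at the moment of the call.
- r.sign_off(): hands the job in; it is judged then, once.
The state is a dict: "clock": time; "joint_pos": joint angles; "qd": joint speeds; "joint_torque": joint torques, N m; "tool_pos": TCP position; "tool_rot": TCP orientation; "wrist_force": force on the tool from outside, world axes, zero at the start; "wrist_torque": the same for the moment, N m; "width": opening from 0.0 (shut) to 1.0 (fully open); "grip_force": force on a finger pad.
Only numpy, scipy, OpenCV 4.12 (cv2) and the standard library are available. Lean on these libraries where they do the work, as an engineer would, in place of code of your own. Each camera call takes 0.05 s, during which the arm holds its last target. There are 200 camera calls.

## Task

The grinding wheel on the little balancing stand is heavier on one hidden side. Turn it by hand, feel which side is the heavy one, and bring that side straight down below the axle; finish while still gripping the wheel, holding it still with its heavy side down so that the light side at the top can be marked. Leave the mug, the jar and the wood offcut alone.

Things in the scene. Friction and masses are not known exactly. Their poses are not given: they have to be found in the camera images.
- stand: Grey balancing stand bolted to the bench: base plate 150 x 150 x 12 mm; two posts 30 mm wide, 12 mm thick, their middles 55 mm either side of the wheel's mid-plane, with bearing blocks 34 mm in diameter, 16 mm long, at the axle; nothing above 122 mm. Origin: centre of the base's underside; y axis parallel to the axle, z up; its yaw differs each time.
- axle (a point): Wheel's centre on the axle line, 105 mm above the bench; axes as the stand's (y along the axle), not turning with the wheel. The bearings are stiff: a steady drag of about 0.45 N m either way, so the wheel stays where it is left. Turning takes more effort while the heavy side rises, less while it sinks.
- wheel: Grey grinding wheel, disc 150 mm in diameter, 22 mm thick, upright on a level axle, rim's top 180 mm above the bench. Alloy flanges (56 mm diameter, 9 mm proud) and nuts at the middle; the outer 35 mm of the faces is bare, to pinch across the thickness from above. Origin at its centre, y axis the axle; turns without limit (positive: top goes to the stand's +x).
- mark (a point): Black scribed line on the wheel's rim, 75 mm from the centre along the wheel's z axis; only a reference: the heavy side is at any angle from it, new each time. An unseen dense spot 50 mm from the centre: with it level with the axle, gravity pulls with 0.23 to 0.37 N m about the axle; straight up or down, with none. The wheel weighs about 1 kg in all.
- mug: Yellow enamel mug, 76 mm across, 85 mm high, origin at the centre of its underside. Bystander.
- jar: Pale plastic jar with a white cap, 64 mm across, 75 mm high, origin at the centre of its underside. Bystander.
- offcut: Wood offcut, 50 x 110 x 22 mm, origin at the centre of its underside. Bystander.
Mind the look-alikes: they are no part of the job. There is more than one size of the stand; the one meant has the size given above.

How it is judged:
By the outcome, as a careful person would: the job done as asked, in the order asked, and still so for the second after the job is handed in, while the arm keeps its last pose, push and grip.
It also fails if it takes over 72 s, if anything falls off the work surface, if the arm or the gripper's body presses on something with over 40 N, if the wrist force passes 120 N, or if a joint passes its speed limit or range.

## Working session

There is one attempt and no reset: what is moved stays moved. The work goes in short steps, Python scripts to look and compute and a tool call to move; the robot and the scene stay as the last step left them, time stands still between calls to the robot, and variables do not carry over. Pictures are saved under pics/ and viewed, at most 10 in all, crops included, and the job is handed in when it is done.

Besides the shell and the picture viewer there is one more tool, called after "Emit:" as name(argument=value, ...), one argument or row to a line, values as JSON. arm_command: Moves the arm, as the interface text tells. Its arguments: {"type":"object","properties":{"rows":{"type":"string"}},"required":["rows"]}

```bash
mkdir -p pics; ls
python3 - <<'E'
from cell import r
import cv2,numpy as np
for n in("scene","top"):
    a=r.capture(n);cv2.imwrite(f"pics/{n}0.png",cv2.resize(a[:,:,::-1],(800,600),interpolation=cv2.INTER_CUBIC))
    cv2.imwrite(f"raw_{n}.png",a[:,:,::-1])
    p=r.camera_params(n);print(p, -cv2.Rodrigues(np.array(p["rvec"]))[0].T@np.array(p["tvec"]))
print(r.get_state())
E
```

```text
pics
{'fx': 452.3973378476058, 'fy': 452.3973378476058, 'cx': 256.0065524681973, 'cy': 189.67518602860844, 'rvec': array([ 2.03096882,  1.09784913, -0.49478326]), 'tvec': array([-0.28411329, -0.20424986,  1.47792938])} [ 1.20653678 -0.48148264  0.78686535]
{'fx': 457.48118152326543, 'fy': 457.48118152326543, 'cx': 259.19578529287253, 'cy': 190.32755822711906, 'rvec': array([ 2.12418698, -2.17042936,  0.17774202]), 'tvec': array([0.00615226, 0.531267  , 1.11723844])} [0.35498767 0.01071994 1.18506246]
{'clock': 0.1, 'joint_pos': array([-1.19540076e+00,  3.53573506e-01,  1.63401502e+00, -3.14580656e-05,
        1.15518724e+00, -2.37105134e-03]), 'qd': array([-0.00152086, -0.00170298, -0.00247069,  0.00095009,  0.00114721,
        0.00025846]), 'joint_torque': array([ 2.03314652e-03, -6.06350899e+01, -3.42818677e+01,  6.01337160e-05,
        3.96052215e-03, -2.86513648e-05]), 'tool_pos': array([ 0.23039731, -0.58057544,  0.24465925]), 'tool_rot': array([-3.14040948e+00,  2.59597182e-05,  3.77779347e-01]), 'wrist_force': array([ 0.4078472 , -0.08342675, -0.16847587]), 'wrist_torque': array([-0.0239916 , -0.05913381,  0.03369732]), 'grip_force': 0.0, 'width': 1.0005995332250615}
```

View pics/scene0.png

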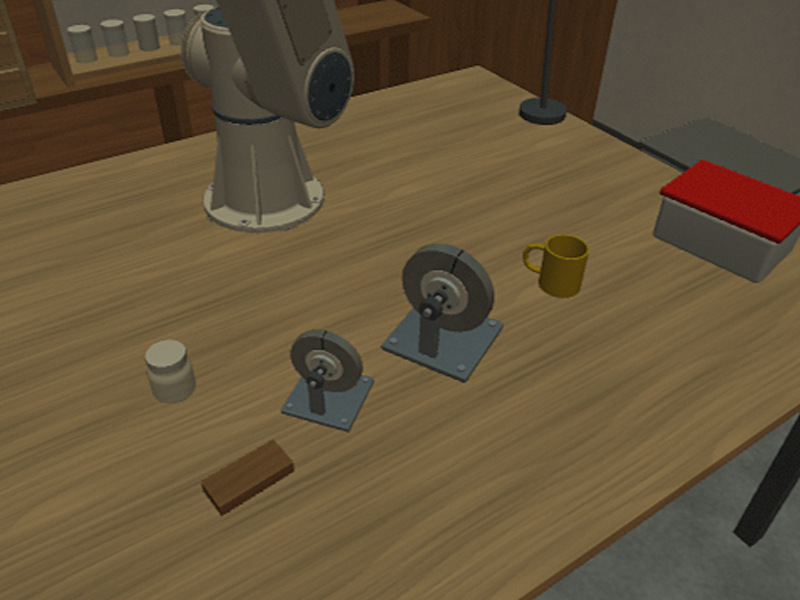

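View pics/top0.png

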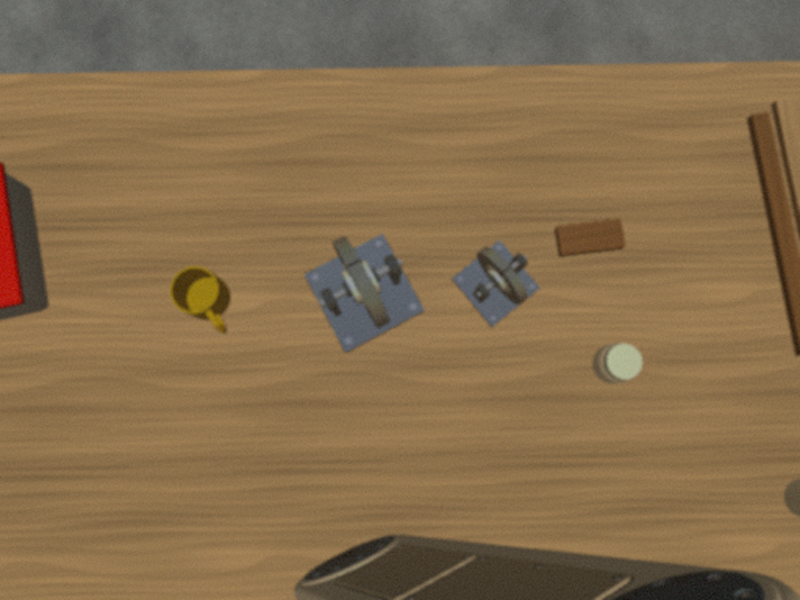

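The scene view shows two stands: a large one at about (443,300) and a small one at about (327,375). The top view shows the same pair at (363,293) and (497,283). I'll measure the base sizes next, using a close crop.

```bash
cat > h.py <<'E'
import numpy as np,cv2
def ray(p,uv,z):
    R=cv2.Rodrigues(np.array(p["rvec"]))[0];c=-R.T@np.array(p["tvec"])
    d=R.T@np.array([(uv[0]-p["cx"])/p["fx"],(uv[1]-p["cy"])/p["fy"],1]);return c+d*(z-c[2])/d[2]
def proj(p,P):
    R=cv2.Rodrigues(np.array(p["rvec"]))[0];q=R@np.array(P)+np.array(p["tvec"]);return np.array([p["fx"]*q[0]/q[2]+p["cx"],p["fy"]*q[1]/q[2]+p["cy"]])
E
python3 - <<'E'
from cell import r
from h import *
p=r.camera_params("top")
for c in([(383,236),(424,311),(346,352),(305,272)],[(500,241),(539,287),(492,326),(452,281)]):
    P=np.array([ray(p,((u+.5)*.64-.5,(v+.5)*.64-.5),.012) for u,v in c])
    print(P.round(4),[np.linalg.norm(P[i]-P[i-1]).round(4) for i in range(4)],P.mean(0),[np.degrees(np.arctan2(*(P[i]-P[i-1])[1::-1])).round(1) for i in range(4)])
a=cv2.imread("raw_top.png")[135:235,185:285]
b=cv2.imread("raw_scene.png")[145:250,235:335]
cv2.imwrite("pics/crop.png",np.hstack([cv2.resize(a,(400,400),interpolation=2),cv2.resize(b,(400,400),interpolation=2)]))
E
```

```text
[[ 0.6414  0.0294  0.012 ]
 [ 0.5127 -0.0362  0.012 ]
 [ 0.4476  0.0935  0.012 ]
 [ 0.5825  0.1605  0.012 ]] [np.float64(0.1437), np.float64(0.1445), np.float64(0.1452), np.float64(0.1506)] [0.54604754 0.06181331 0.012     ] [np.float64(-65.8), np.float64(-153.0), np.float64(116.7), np.float64(26.4)]
[[ 0.6289 -0.1673  0.012 ]
 [ 0.5491 -0.2291  0.012 ]
 [ 0.4854 -0.1479  0.012 ]
 [ 0.5622 -0.0842  0.012 ]] [np.float64(0.1065), np.float64(0.1009), np.float64(0.1032), np.float64(0.0998)] [ 0.55638929 -0.15713603  0.012     ] [np.float64(-51.2), np.float64(-142.3), np.float64(128.1), np.float64(39.7)]
```

View pics/crop.png

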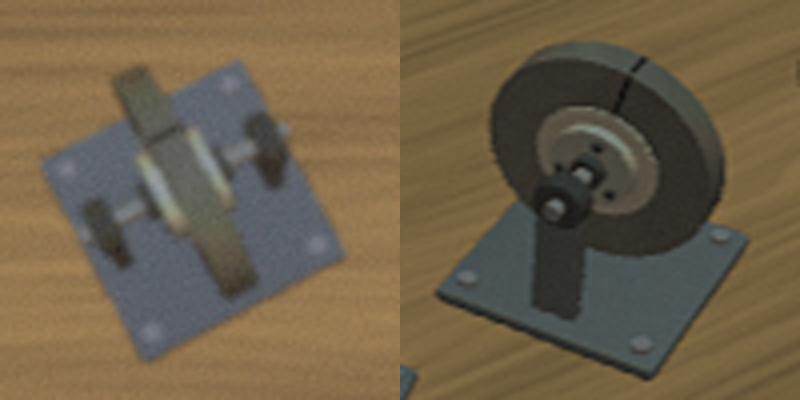

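The choices are the big wheel (top (363,293)) and the small one (497,283). Their bases measure about 147 mm and 103 mm, so it's the big one. I'll refine its pose with subpixel corners and check the prediction against both views.

Run:
```python
from cell import r
from h import *
from scipy.optimize import least_squares
p=r.camera_params("top");s=r.camera_params("scene")
T=[((x+.5)/4-.5+185,(y+.5)/4-.5+135) for x,y in [(243,60),(345,257),(145,362),(40,160)]]
S=[((x-400+.5)/4-.5+235,(y+.5)*105/400-.5+145) for x,y in [(749,238),(652,378),(437,293)]]
def corners(v):
    c,sn=np.cos(v[2]),np.sin(v[2]);h=.075
    return [np.array([v[0]+c*a-sn*b,v[1]+sn*a+c*b,.012]) for a,b in((h,-h),(-h,-h),(-h,h),(h,h))]
def res(v):
    C=corners(v);o=[proj(p,C[i])-T[i] for i in range(4)]
    # scene crop: right, bottom, left corners
    q=[proj(s,c) for c in C];i=np.argsort([-k[0] for k in q]);
    o+=[q[i[0]]-S[0],q[max(range(4),key=lambda k:q[k][1])]-S[1],q[i[3]]-S[2]]
    return np.ravel(o)
f=least_squares(res,[.546,.062,np.radians(26.5)],loss="soft_l1");v=f.x
print(v,np.degrees(v[2]),f.fun.reshape(-1,2).round(1).tolist())
c,sn=np.cos(v[2]),np.sin(v[2])
for nm,a,y,z in [("rim+x",.075,0,.105),("rim-x",-.075,0,.105),("top",0,0,.18)]:
    P=[v[0]+c*a-sn*y,v[1]+sn*a+c*y,z]
    t=proj(p,P);q=proj(s,P);print(nm,((t-[185,135]+.5)*4),[(q[0]-235+.5)*4+400,(q[1]-145+.5)*400/105])
# mark angle: scene crop mark end on rim face(s) at (645,60)
for th in range(-30,31,5):
    t=np.radians(th);a=.075*np.sin(t);z=.105+.075*np.cos(t);P=[v[0]+c*a,v[1]+sn*a,z]
    q=proj(s,P);tt=proj(p,P);print(th,(q[0]-234.5)*4+400,(q[1]-144.5)*400/105,(tt-[184.5,134.5])*4)
st=r.get_state();print(st["tool_pos"],st["tool_rot"])
y=st["tool_rot"][2]
d=np.array([v[0],v[1]])-st["tool_pos"][:2]
R=cv2.Rodrigues(np.array([0,0,0.]))[0]
print("shift tool x,y",d@[np.cos(y),np.sin(y)],d@[np.sin(y),-np.cos(y)],"turn z",-np.degrees(v[2]-y))
```

```text
[0.54751144 0.0610527  0.46221816] 26.483149879317484 [[0.3, -1.2], [1.6, -0.5], [-0.1, 0.2], [-0.0, -0.2], [1.0, -0.7], [0.1, -1.4], [-0.5, -1.5]]
rim+x [131.73322433  74.1465309 ] [np.float64(720.4974616538179), np.float64(192.18830372696144)]
rim-x [246.4380652  292.64887493] [np.float64(498.1052365306473), np.float64(115.24241356785372)]
top [181.99743133 158.97707975] [np.float64(614.4020718185102), np.float64(56.12558792014538)]
-30 556.2164751934383 50.95499685138737 [213.50914442 220.5133157 ]
-25 565.191803102924 49.79403092448202 [208.55273734 210.61272532]
-20 574.5590823389352 49.43386851303124 [203.41445478 200.44437989]
-15 584.2441691978504 49.886295358626825 [198.14086113 190.10088304]
-10 594.1684380765853 51.155791943173796 [192.78035865 179.67746922]
-5 604.249508539531 53.239216424034396 [187.38252687 169.27069342]
0 614.4020718185102 56.12558792014538 [181.99743133 158.97707975]
5 624.5388053018662 59.79598228987785 [176.67492022 148.89176537]
10 634.5713599204282 64.22354994489913 [171.46392791 139.10717648]
15 644.4114020243933 69.37366205768123 [166.41180418 129.71177173]
20 653.9716885607809 75.20418785931876 [161.56368658 120.78888551]
25 663.1671522835898 81.66590174344569 [156.96193134 112.4156989 ]
30 671.9159725039847 88.70301477614832 [152.6456156  104.66236055]
[ 0.23039731 -0.58057544  0.24465925] [-3.14040948e+00  2.59597182e-05  3.77779347e-01]
shift tool x,y 0.5314223848676085 -0.4794145226189957 turn z -4.837987686402827
```

Emit:
arm_command(
  rows="0 26.6 -24 0 0 0 0;0 26.6 -24 0 0 0 0;0 26.6 -24 0 0 0 0;0 26.6 -24 0 0 0 0;0 26.6 -24 0 0 0 0;0 26.6 -24 0 0 0 0;0 26.6 -24 0 0 0 0;0 26.6 -24 0 0 0 0;0 26.6 -24 0 0 0 0;0 26.6 -24 0 0 0 0",
)

```text
clock: 0.93
tool_pos: [0.3895, -0.258, 0.2452]
tool_rot: [-3.141, 0.0, 0.378]
wrist_force: [0.5, 0.4, 0.0]
width: 1.002
grip_force: 0.0
```

Emit:
arm_command(
  rows="0 26.6 -24 0 0 0 0;0 26.6 -24 0 0 0 0;0 26.6 -24 0 0 0 0;0 26.6 -24 0 0 0 0;0 26.6 -24 0 0 0 0;0 26.6 -24 0 0 0 0;0 26.6 -24 0 0 0 0;0 26.6 -24 0 0 0 0;0 26 -24 0 0 0 -4.8;0 0 0 0 0 0 0",
)

```text
clock: 1.77
tool_pos: [0.5338, 0.0338, 0.2452]
tool_rot: [-3.141, -0.002, 0.469]
wrist_force: [-0.8, 0.0, -0.1]
width: 1.004
grip_force: 0.0
```

```bash
cat >> h.py <<'E'
C=np.array([.5475,.0611,.105]);YAW=np.radians(26.48)
def show(st):
    from scipy.spatial.transform import Rotation as Ro
    R=Ro.from_euler("xyz",st["tool_rot"]).as_matrix();d=C-st["tool_pos"]
    ax=np.array([-np.sin(YAW),np.cos(YAW),0]);
    print("t",st["clock"],"axle in tool mm",(R.T@d*1000).round(1),"axle dir in tool",(R.T@ax).round(3),"F",(R.T@st["wrist_force"]).round(2),"M",(R.T@st["wrist_torque"]).round(3),"w",round(st["width"],3),"grip",st["grip_force"])
    # moment about the axle with M taken at the TCP
    z=R[:,2];th=np.degrees(np.arctan2(-z@[np.cos(YAW),np.sin(YAW),0],-z[2]))
    print("tool angle(+ top to +x)",round(th,2),"M_axle",round(ax@(np.cross(-d,st["wrist_force"])+st["wrist_torque"]),3),"fx part",round(ax@np.cross(-d,st["wrist_force"]),3),"q",st["joint_pos"].round(3))
E
python3 - <<'E'
from cell import r
from h import *
show(r.get_state())
a=r.capture("wrist");p=r.camera_params("wrist");show(r.get_state())
for nm,b,y,z in [("+x",.05,0,.161),("top",0,0,.18),("-x",-.05,0,.161),("ax",0,.055,.122),("ax-",0,-.055,.122)]:
    c,s=np.cos(YAW),np.sin(YAW);print(nm,(proj(p,[C[0]+c*b-s*y,C[1]+s*b+c*y,z])*1.5).round(0))
cv2.imwrite("pics/w1.png",cv2.resize(a[:,:,::-1],None,fx=1.5,fy=1.5))
E
```

```text
t 1.7667 axle in tool mm [ 24.2 -18.  140.3] axle dir in tool [ 0.007 -1.     0.001] F [-0.73 -0.4   0.09] M [ 0.012 -0.054  0.019] w 1.004 grip 0.0
tool angle(+ top to +x) -0.13 M_axle -0.051 fx part -0.105 q [0.059 0.212 1.827 0.002 1.101 1.16 ]
t 1.8167 axle in tool mm [ 26.7 -19.4 139.9] axle dir in tool [ 0.004 -1.     0.   ] F [-0.29 -0.57  0.58] M [-0.004 -0.041  0.015] w 1.004 grip 0.0
tool angle(+ top to +x) -0.01 M_axle -0.015 fx part -0.056 q [0.056 0.211 1.829 0.    1.101 1.161]
+x [343. 141.]
top [342. 257.]
-x [347. 342.]
ax [255. 234.]
ax- [447. 234.]
```

View pics/w1.png

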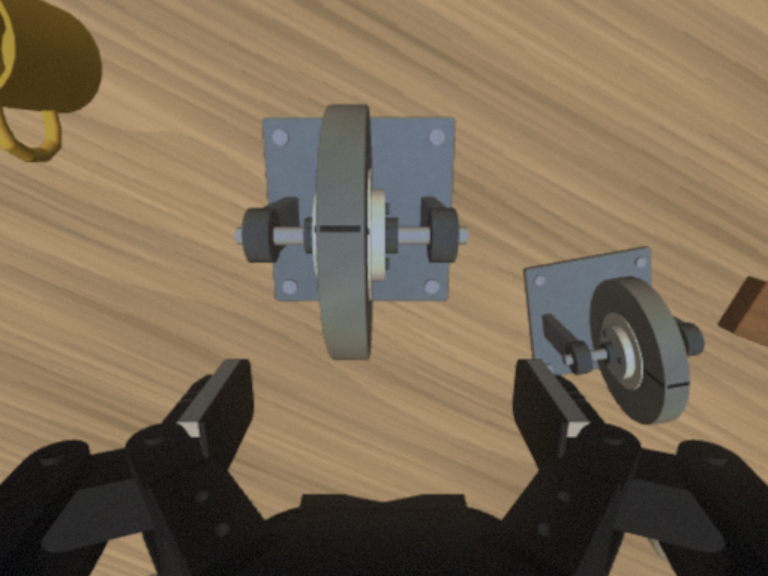

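The wheel sits where I predicted: rim centre at column 342, bearings at row 235. Next I'll centre over it, descend and pinch.

Emit:
arm_command(
  rows="0 26.7 -19.4 0 0 0 0;0 0 0 20 0 0 0;0 0 0 30 0 0 0;0 0 0 25 0 0 0;0 0 0 8 0 0 0;0.5 0 0 0 0 0 0;0.5 0 0 0 0 0 0;0.5 0 0 0 0 0 0;0.5 0 0 0 0 0 0",
)

```text
clock: 2.57
tool_pos: [0.5478, 0.0582, 0.1639]
tool_rot: [3.141, -0.002, 0.461]
wrist_force: [-0.1, 0.2, 0.5]
width: 0.498
grip_force: 0.0
```

```bash
python3 -c "
from cell import r
from h import *
show(r.get_state())"
```

```text
t 2.5667 axle in tool mm [ 0.9 -2.8 58.9] axle dir in tool [-0.001 -1.    -0.001] F [-0.05 -0.21 -0.49] M [ 0.009  0.038 -0.005] w 0.498 grip 0.0
tool angle(+ top to +x) -0.13 M_axle -0.041 fx part -0.003 q [ 0.103  0.332  1.869 -0.     0.938  1.213]
```

Emit:
arm_command(
  rows="0.5 0.8 -2.5 1 0 0 0;1 0 0 0 0 0 0;1 0 0 0 0 0 0;1 0 0 0 0 0 0;1 0 0 0 0 0 0;1 0 0 0 0 0 0",
)

```text
clock: 3.07
tool_pos: [0.5464, 0.0617, 0.1621]
tool_rot: [-3.141, -0.001, 0.462]
wrist_force: [-3.6, 4.0, 6.1]
width: 0.247
grip_force: 59.3
```

```bash
python3 -c "
from cell import r
from h import *
show(r.get_state())"
```

```text
t 3.0667 axle in tool mm [ 0.7  1.1 57.1] axle dir in tool [-0.    -1.     0.001] F [-1.41 -5.22 -6.13] M [ 0.723 -0.125 -0.293] w 0.247 grip 59.27309274673462
tool angle(+ top to +x) -0.04 M_axle 0.049 fx part -0.077 q [1.090e-01 3.340e-01 1.871e+00 1.000e-03 9.360e-01 1.217e+00]
```

Grip is firm at 59 N with a small side force. Next I'll turn the wheel and sample the moment while it moves.

Emit:
arm_command(
  rows="1 -4 0 0.1 0 4 0;1 -4 0 0.1 0 4 0;1 -4 0 0.1 0 4 0;1 -4 0 0.1 0 4 0;1 -4 0 0.1 0 4 0",
)

```text
clock: 3.48
tool_pos: [0.5293, 0.0529, 0.1588]
tool_rot: [3.141, -0.354, 0.462]
wrist_force: [7.2, 23.3, -16.1]
width: 0.25
grip_force: 59.6
```

```bash
echo 'from cell import r
from h import *
show(r.get_state())' > s.py; python3 s.py
```

```text
t 3.4833 axle in tool mm [ 0.1  0.7 57.4] axle dir in tool [-0.    -1.    -0.001] F [ 10.16 -17.66  20.89] M [ 3.317  1.834 -0.275] w 0.25 grip 59.59977865219116
tool angle(+ top to +x) -20.28 M_axle -1.252 fx part 0.582 q [2.000e-03 1.960e-01 2.138e+00 3.200e-01 5.090e-01 8.550e-01]
```

Emit:
arm_command(
  rows="1 4 -0.3 0.3 0 -4 0;1 4 -0.2 0.3 0 -4 0;1 4 -0.2 0.2 0 -4 0;1 4 0 0.2 0 -4 0;1 4 0 0.1 0 -4 0",
)

```text
clock: 3.9
tool_pos: [0.5434, 0.0602, 0.1614]
tool_rot: [3.141, 0.01, 0.463]
wrist_force: [-10.7, -3.9, 4.0]
width: 0.247
grip_force: 67.1
```

```bash
python3 s.py
```

```text
t 3.9 axle in tool mm [ 4.6  1.  56.3] axle dir in tool [ 0.001 -1.    -0.001] F [-11.36  -1.26  -3.93] M [-0.071 -1.813 -0.431] w 0.247 grip 67.0653247833252
tool angle(+ top to +x) 0.56 M_axle 1.191 fx part -0.621 q [ 0.11   0.335  1.872 -0.005  0.944  1.221]
```

Emit:
arm_command(
  rows="1 5.3 0 0 0 -4 0;1 5.3 0 0 0 -4 0;1 5.3 0 0.1 0 -4 0;1 4 0 0.1 0 -4 0;1 4 0 0.1 0 -4 0;1 4 0 0.1 0 -4 0",
)

```text
clock: 4.4
tool_pos: [0.5657, 0.0716, 0.157]
tool_rot: [-3.141, 0.435, 0.462]
wrist_force: [-17.9, -9.3, 4.5]
width: 0.25
grip_force: 65.8
```

```bash
cat >> h.py <<'E'
def show(st,L=.185):
    from scipy.spatial.transform import Rotation as Ro
    R=Ro.from_euler("xyz",st["tool_rot"]).as_matrix();d=C-st["tool_pos"]
    ax=np.array([-np.sin(YAW),np.cos(YAW),0]);ex=np.array([np.cos(YAW),np.sin(YAW),0])
    F=R.T@st["wrist_force"];M=R.T@st["wrist_torque"]
    z=R[:,2];th=np.degrees(np.arctan2(-z@ex,-z[2]));pa=np.degrees(np.arctan2(-d@ex,-d[2]))
    s=st["tool_pos"]-z*L
    Ma=ax@(np.cross(s-C,st["wrist_force"])+st["wrist_torque"])
    print("t",round(st["clock"],2),"axle in tool",(R.T@d*1000).round(1),"F",F.round(1),"M",M.round(2),"grip",round(st["grip_force"]),"tool/pos angle",round(th,1),round(pa,1),"Maxle",round(Ma,3),"q",st["joint_pos"].round(2))
E
python3 s.py
```

```text
t 4.4 axle in tool [ 3.   1.4 56. ] F [-20.2   0.4   4.4] M [-0.45 -3.44 -0.18] grip 66 tool/pos angle 24.9 21.9 Maxle -1.437 q [ 0.19  0.59  1.54 -0.11  1.43  1.34]
```

Emit:
arm_command(
  rows="1 2 0 0.04 0 -2 0;1 2 0 0.04 0 -2 0;1 2 0 0.04 0 -2 0;1 2 0 0.04 0 -2 0;1 2 0 0.04 0 -2 0;1 2 0 0.04 0 -2 0;1 2 0 0.04 0 -2 0;1 2 0 0.04 0 -2 0;1 2 0 0.04 0 -2 0",
)

```text
clock: 5.15
tool_pos: [0.5796, 0.0787, 0.1472]
tool_rot: [-3.14, 0.748, 0.462]
wrist_force: [-19.5, -8.5, 2.8]
width: 0.252
grip_force: 64.7
```

```bash
python3 s.py
```

```text
t 5.15 axle in tool [ 1.9  1.5 55.8] F [-17.4  -1.   12.4] M [-0.51 -2.87 -0.25] grip 65 tool/pos angle 42.9 40.9 Maxle -1.352 q [ 0.22  0.8   1.31 -0.16  1.76  1.36]
```

Emit:
arm_command(
  rows="1 2 0 0.04 0 -2 0;1 2 0 0.04 0 -2 0;1 2 0 0.04 0 -2 0;1 2 0 0.04 0 -2 0;1 2 0 0.04 0 -2 0;1 2 0 0.04 0 -2 0;1 2 0 0.04 0 -2 0;1 2 0 0.04 0 -2 0;1 2 0 0.04 0 -2 0",
)

```text
clock: 5.9
tool_pos: [0.5897, 0.0838, 0.1334]
tool_rot: [-3.139, 1.065, 0.462]
wrist_force: [-29.0, -10.9, 2.7]
width: 0.248
grip_force: 62.7
```

```bash
python3 s.py
```

```text
t 5.9 axle in tool [ 1.7  1.7 55.7] F [-17.3  -3.1  25.7] M [-0.57 -2.9   0.06] grip 63 tool/pos angle 61.0 59.3 Maxle -1.309 q [ 0.24  1.01  1.11 -0.22  2.07  1.36]
```

Emit:
arm_command(
  rows="1 -2 0 0.2 0 2 0;1 -2 0 0.2 0 2 0;1 -2 0 0.1 0 2 0;1 -2 0 0.04 0 2 0;1 -2 0 0.04 0 2 0;1 -2 0 0.04 0 2 0;1 -2 0 0.04 0 2 0;1 -2 0 0.04 0 2 0;1 -2 0 0.04 0 2 0",
)

```text
clock: 6.65
tool_pos: [0.5815, 0.0797, 0.1449]
tool_rot: [-3.14, 0.737, 0.463]
wrist_force: [-7.0, -3.0, -8.4]
width: 0.246
grip_force: 65.2
```

```bash
python3 s.py
```

```text
t 6.65 axle in tool [-1.9  1.6 55.6] F [ 0.  -0.4 11.3] M [-0.17 -0.14 -0.41] grip 65 tool/pos angle 42.2 44.1 Maxle 0.157 q [ 0.22  0.79  1.32 -0.16  1.75  1.36]
```

Emit:
arm_command(
  rows="1 -2 0 0.04 0 2 0;1 -2 0 0.04 0 2 0;1 -2 0 0.04 0 2 0;1 -2 0 0.04 0 2 0;1 -2 0 0.04 0 2 0;1 -2 0 0.04 0 2 0;1 -2 0 0.04 0 2 0;1 -2 0 0.04 0 2 0;1 -2 0 0.04 0 2 0",
)

```text
clock: 7.4
tool_pos: [0.5687, 0.0732, 0.1553]
tool_rot: [-3.141, 0.421, 0.463]
wrist_force: [-3.3, -1.9, -4.8]
width: 0.248
grip_force: 66.1
```

```bash
python3 s.py
```

```text
t 7.4 axle in tool [-1.7  1.5 55.8] F [-1.5  0.2  5.9] M [ 0.05 -0.32 -0.57] grip 66 tool/pos angle 24.1 25.9 Maxle -0.047 q [ 0.19  0.59  1.55 -0.11  1.42  1.34]
```

Emit:
arm_command(
  rows="1 -2 0 0.04 0 2 0;1 -2 0 0.04 0 2 0;1 -2 0 0.04 0 2 0;1 -2 0 0.04 0 2 0;1 -2 0 0.04 0 2 0;1 -2 0 0.04 0 2 0;1 -2 0 0.04 0 2 0;1 -2 0 0.04 0 2 0;1 -2 0 0.04 0 2 0;1 -2 0 0.04 0 2 0",
)

```text
clock: 8.23
tool_pos: [0.5521, 0.0647, 0.1608]
tool_rot: [-3.142, 0.07, 0.463]
wrist_force: [-1.5, -1.3, 1.1]
width: 0.249
grip_force: 67.1
```

```bash
python3 s.py
```

```text
t 8.23 axle in tool [-1.8  1.2 56.1] F [-2.   0.5 -1. ] M [ 0.31 -0.58 -0.43] grip 67 tool/pos angle 4.0 5.9 Maxle 0.099 q [ 0.13  0.38  1.81 -0.03  1.02  1.25]
```

Emit:
arm_command(
  rows="0.5 0 0 0 0 0 0;0.5 0 0 0 0 0 0;0.5 0 0 0 0 0 0;0.5 -0.9 0 0 0 0 0",
)

```text
clock: 8.57
tool_pos: [0.5528, 0.0648, 0.161]
tool_rot: [3.141, 0.07, 0.462]
wrist_force: [-0.1, 0.2, -0.4]
width: 0.499
grip_force: 0.0
```

Emit:
arm_command(
  rows="0.5 5.85 0 0.3 0 -6 0;0.5 5.85 0 0.3 0 -6 0;0.5 5.85 0 0.3 0 -6 0;0.5 5.85 0 0.3 0 -6 0;0.5 5.85 0 0.3 0 -6 0;0.5 5.85 0 0.3 0 -6 0;0.5 5.85 0 0.3 0 -6 0;0.5 5.85 0 0.3 0 -6 0;0.5 5.85 0 0.3 0 -6 0;0.5 5.85 0 0.3 0 -6 0",
)

```text
clock: 9.4
tool_pos: [0.5946, 0.086, 0.1291]
tool_rot: [3.14, 1.121, 0.461]
wrist_force: [-0.0, -0.7, -0.4]
width: 0.501
grip_force: 0.0
```

Emit:
arm_command(
  rows="0.5 5.85 0 0.3 0 -6 0;0.5 0 0 0 0 0 0;0.5 0 0 0 0 0 0",
)

```text
clock: 9.65
tool_pos: [0.595, 0.0864, 0.1207]
tool_rot: [-3.139, 1.225, 0.465]
wrist_force: [-0.2, 0.2, 0.7]
width: 0.5
grip_force: 0.0
```

```bash
python3 s.py
```

```text
t 9.65 axle in tool [-3.5  1.5 56. ] F [-0.7 -0.3 -0.1] M [ 0.    0.42 -0.01] grip 0 tool/pos angle 70.2 73.7 Maxle -0.579 q [ 0.25  1.12  1.01 -0.25  2.22  1.34]
```

A free-air reading shows the moment has a tilt-dependent bias. I'll calibrate it by sampling on the way back with the gripper open.

Emit:
arm_command(
  rows="0.5 -7.85 0 0.3 0 6 0;0.5 -7.4 0 0.3 0 6 0;0.5 -5.85 0 0.3 0 6 0;0.5 -5.85 0 0.3 0 6 0;0.5 0 0 0 0 0 0;0.5 0 0 0 0 0 0;0.5 0 0 0 0 0 0",
)

```text
clock: 10.23
tool_pos: [0.5838, 0.0803, 0.1486]
tool_rot: [3.141, 0.802, 0.461]
wrist_force: [-0.1, 0.2, -0.3]
width: 0.502
grip_force: 0.0
```

```bash
python3 s.py
```

```text
t 10.23 axle in tool [ 2.8  1.  59.8] F [ 0.2 -0.2  0.2] M [-0.04  0.35 -0.01] grip 0 tool/pos angle 45.9 43.3 Maxle -0.295 q [ 0.23  0.83  1.27 -0.17  1.83  1.36]
```

Emit:
arm_command(
  rows="0.5 -5.85 0 0.3 0 6 0;0.5 -5.85 0 0.3 0 6 0;0.5 -5.85 0 0.3 0 6 0;0.5 -5.85 0 0.3 0 6 0;0.5 0 0 0 0 0 0;0.5 0 0 0 0 0 0;0.5 0 0 0 0 0 0",
)

```text
clock: 10.82
tool_pos: [0.5666, 0.0718, 0.1595]
tool_rot: [-3.141, 0.387, 0.462]
wrist_force: [-0.5, 0.1, -0.2]
width: 0.499
grip_force: 0.0
```

```bash
python3 s.py
```

```text
t 10.82 axle in tool [ 0.4  1.1 58.7] F [-0.3 -0.3  0.3] M [-0.07  0.18 -0.04] grip 0 tool/pos angle 22.2 21.9 Maxle -0.245 q [ 0.18  0.56  1.57 -0.11  1.39  1.33]
```

Emit:
arm_command(
  rows="0.5 -5.85 0 0.3 0 6 0;0.5 -5.85 0 0.3 0 6 0;0.5 -5.85 0 0.3 0 6 0;0.5 -5.85 0 0.3 0 6 0;0.5 0 0 0 0 0 0;0.5 0 0 0 0 0 0;0.5 0 0 0 0 0 0",
)

```text
clock: 11.4
tool_pos: [0.547, 0.0617, 0.1639]
tool_rot: [-3.141, -0.032, 0.462]
wrist_force: [0.7, 1.3, 0.3]
width: 0.497
grip_force: 0.0
```

```bash
python3 s.py
```

```text
t 11.4 axle in tool [-1.7  0.8 58.9] F [ 1.2 -0.9 -0.2] M [-0.   -0.01 -0.01] grip 0 tool/pos angle -1.8 -0.2 Maxle 0.296 q [0.1  0.32 1.89 0.01 0.9  1.2 ]
```

Emit:
arm_command(
  rows="0.5 -4.9 0 0.2 0 5 0;0.5 -4.9 0 0.2 0 5 0;0.5 -4.9 0 0.2 0 5 0;0.5 -4.9 0 0.2 0 5 0;0.5 0 0 0 0 0 0;0.5 0 0 0 0 0 0;0.5 0 0 0 0 0 0",
)

```text
clock: 11.98
tool_pos: [0.5306, 0.0533, 0.1606]
tool_rot: [-3.141, -0.382, 0.462]
wrist_force: [-0.0, 0.2, 0.4]
width: 0.496
grip_force: 0.0
```

```bash
python3 s.py
```

```text
t 11.98 axle in tool [-3.5  0.5 58.5] F [ 0.2 -0.2 -0.4] M [-0.06 -0.16  0.02] grip 0 tool/pos angle -21.9 -18.5 Maxle 0.216 q [-0.01  0.19  2.15  0.37  0.48  0.8 ]
```

Emit:
arm_command(
  rows="0.5 4 0 0.8 0 -6 0;0.5 4 0 0.8 0 -6 0;0.5 5.85 0 0.6 0 -6 0;0.5 5.85 0 0.6 0 -6 0;0.5 5.85 0 0.5 0 -6 0;0.5 5.85 0 0.3 0 -6 0;0.5 5.85 0 0.3 0 -6 0;0.5 5.85 0 0.3 0 -6 0;0.5 5.85 0 0.3 0 -6 0;0.5 5.85 0 0.3 0 -6 0",
)

```text
clock: 12.82
tool_pos: [0.5782, 0.077, 0.1504]
tool_rot: [3.133, 0.666, 0.457]
wrist_force: [0.4, 0.2, -0.1]
width: 0.5
grip_force: 0.0
```

Emit:
arm_command(
  rows="0.5 5.85 0 0.3 0 -6 0;0.5 5.85 0 0.3 0 -6 0;0.5 5.85 0 0.3 0 -6 0;0.5 5.85 0 0.3 0 -6 0;0.5 5.85 0 0.3 0 -6 0;0.5 0 0 0 0 0 0;0.5 0 0 0 0 0 0",
)

```text
clock: 13.4
tool_pos: [0.5913, 0.0846, 0.1233]
tool_rot: [3.133, 1.188, 0.456]
wrist_force: [0.4, -0.6, 0.9]
width: 0.498
grip_force: 0.0
```

```bash
python3 - <<'E'
s=open('h.py').read().replace('M=R.T@st["wrist_torque"]','M=R.T@st["wrist_torque"]',2)
s+='''
def show(st,k=.1525):
    from scipy.spatial.transform import Rotation as Ro
    R=Ro.from_euler("xyz",st["tool_rot"]).as_matrix();d=C-st["tool_pos"];a=R.T@d
    ex=np.array([np.cos(YAW),np.sin(YAW),0]);F=R.T@st["wrist_force"];M=R.T@st["wrist_torque"];z=R[:,2]
    th=np.arctan2(-z@ex,-z[2]);pa=np.arctan2(-d@ex,-d[2])
    tau=M[1]-.455*np.sin(th)-(k+a[2])*F[0]+a[0]*F[2]   # about tool y at the axle; + resists + turning
    print("t",round(st["clock"],2),"axle in tool",(a*1000).round(1),"F",F.round(1),"My",M[1].round(2),"grip",round(st["grip_force"]),"w",round(st["width"],2),"tool/pos angle",np.degrees([th,pa]).round(1),"tau",round(tau,3),"q",st["joint_pos"].round(2))
'''
open('h.py','w').write(s)
E
python3 s.py
```

```text
t 13.4 axle in tool [-1.6  1.4 52.9] F [-0.8  0.7 -0.4] My 0.43 grip 0 w 0.5 tool/pos angle [68.1 69.8] tau 0.16 q [ 0.25  1.09  1.04 -0.24  2.18  1.35]
```

Emit:
arm_command(
  rows="0.5 -1.6 0 -3 0 0 0;0.5 0 0 0 0 0 0;1 0 0 0 0 0 0;1 0 0 0 0 0 0;1 0 0 0 0 0 0;1 0 0 0 0 0 0",
)

```text
clock: 13.9
tool_pos: [0.5937, 0.0859, 0.1318]
tool_rot: [3.141, 1.181, 0.461]
wrist_force: [3.1, 6.2, 4.8]
width: 0.245
grip_force: 60.3
```

```bash
python3 s.py
```

```text
t 13.9 axle in tool [ 4.9  1.6 58.7] F [-2.3 -4.1 -7. ] My 0.11 grip 60 w 0.25 tool/pos angle [67.6 62.9] tau 0.15 q [ 0.25  1.08  1.04 -0.24  2.19  1.35]
```

Emit:
arm_command(
  rows="1 -2.93 0 0.08 0 3 0;1 -2.93 0 0.08 0 3 0;1 -2.93 0 0.08 0 3 0;1 -2.93 0 0.08 0 3 0;1 -2.93 0 0.08 0 3 0;1 -2.93 0 0.08 0 3 0;1 -2.93 0 0.08 0 3 0;1 -2.93 0 0.08 0 3 0",
)

```text
clock: 14.57
tool_pos: [0.5804, 0.0791, 0.1505]
tool_rot: [-3.141, 0.763, 0.462]
wrist_force: [-5.4, -0.2, -0.4]
width: 0.247
grip_force: 59.4
```

```bash
python3 s.py
```

```text
t 14.57 axle in tool [ 4.4  1.5 58.8] F [-3.3 -2.3  3.7] My -0.53 grip 59 w 0.25 tool/pos angle [43.7 39.5] tau -0.137 q [ 0.22  0.8   1.3  -0.17  1.78  1.36]
```

Emit:
arm_command(
  rows="1 -3.05 0 0.08 0 3 0;1 -3.05 0 0.08 0 3 0;1 -3.05 0 0.08 0 3 0;1 -3.05 0 0.08 0 3 0;1 -3.05 0 0.08 0 3 0;1 -3.05 0 0.08 0 3 0;1 -3.05 0 0.08 0 3 0;1 -3.05 0 0.08 0 3 0",
)

```text
clock: 15.23
tool_pos: [0.5611, 0.0693, 0.1621]
tool_rot: [-3.141, 0.346, 0.462]
wrist_force: [-3.8, -2.9, -7.3]
width: 0.248
grip_force: 59.0
```

```bash
python3 s.py
```

```text
t 15.23 axle in tool [ 4.5  1.3 59.1] F [-2.   0.9  8.5] My -0.45 grip 59 w 0.25 tool/pos angle [19.8 15.5] tau -0.158 q [ 0.18  0.53  1.61 -0.1   1.34  1.32]
```

Emit:
arm_command(
  rows="1 -3.05 0 0.08 0 3 0;1 -3.05 0 0.08 0 3 0;1 -3.05 0 0.08 0 3 0;1 -3.05 0 0.08 0 3 0;1 -3.05 0 0.08 0 3 0;1 -3.05 0 0.08 0 3 0;1 -3.05 0 0.08 0 3 0",
)

```text
clock: 15.82
tool_pos: [0.5418, 0.0596, 0.1643]
tool_rot: [3.141, -0.02, 0.462]
wrist_force: [2.2, -4.2, -19.8]
width: 0.246
grip_force: 59.4
```

```bash
python3 s.py
```

```text
t 15.82 axle in tool [ 4.6  1.2 59.4] F [-0.3  4.7 19.8] My -0.34 grip 59 w 0.25 tool/pos angle [-1.1 -5.5] tau -0.173 q [0.1  0.32 1.89 0.01 0.92 1.21]
```

Emit:
arm_command(
  rows="1 -3.05 0 0.08 0 3 0;1 -3.05 0 0.08 0 3 0;1 -3.05 0 0.08 0 3 0;1 -3.05 0 0.08 0 3 0;1 -3.05 0 0.08 0 3 0",
)

```text
clock: 16.23
tool_pos: [0.5285, 0.0528, 0.1612]
tool_rot: [3.14, -0.281, 0.463]
wrist_force: [13.1, 2.5, -38.2]
width: 0.248
grip_force: 60.1
```

```bash
python3 s.py
```

```text
t 16.23 axle in tool [ 4.3  1.  59.7] F [ 1.7  3.5 40.2] My -0.23 grip 60 w 0.25 tool/pos angle [-16.1 -20.2] tau -0.302 q [0.02 0.21 2.09 0.21 0.6  0.97]
```

Emit:
arm_command(
  rows="0.5 0 0 1 0 0 0;0.5 0 0 0 0 0 0;0.5 2 0 1 0 0 0;0.5 6.3 0 0.8 0 -6 0;0.5 6.3 0 0.8 0 -6 0;0.5 6.3 0 0.3 0 -6 0;0.5 5.95 0 0.3 0 -6 0;0.5 5.95 0 0.3 0 -6 0;0.5 5.95 0 0.3 0 -6 0;0.5 5.95 0 0.3 0 -6 0",
)

```text
clock: 17.07
tool_pos: [0.5726, 0.0747, 0.1588]
tool_rot: [3.139, 0.453, 0.461]
wrist_force: [0.7, -0.0, 0.1]
width: 0.497
grip_force: 0.0
```

Emit:
arm_command(
  rows="0.5 5.95 0 0.3 0 -6 0;0.5 5.95 0 0.3 0 -6 0;0.5 5.95 0 0.3 0 -6 0;0.5 5.95 0 0.3 0 -6 0;0.5 5.95 0 0.3 0 -6 0;0.5 5.95 0 0.3 0 -6 0;0.5 0 0 0 0 0 0;0.5 0 0 0 0 0 0;0.5 0 0 0 0 0 0;0.5 0 0 0 0 0 0",
)

```text
clock: 17.9
tool_pos: [0.594, 0.0852, 0.135]
tool_rot: [3.139, 1.074, 0.46]
wrist_force: [-0.7, -0.4, 0.3]
width: 0.499
grip_force: 0.0
```

```bash
python3 s.py
```

```text
t 17.9 axle in tool [ 1.4  0.9 60.3] F [-0.6  0.1  0.5] My 0.36 grip 0 w 0.5 tool/pos angle [61.5 60.2] tau 0.098 q [ 0.24  1.02  1.09 -0.22  2.09  1.36]
```

Emit:
arm_command(
  rows="0.5 1.4 0 2.5 0 0 0;0.5 0 0 0 0 0 0;0.5 0 0 0 0 0 0;1 0 0 0 0 0 0;1 0 0 0 0 0 0;1 0 0 0 0 0 0;1 0 0 0 0 0 0",
)

```text
clock: 18.48
tool_pos: [0.5917, 0.0849, 0.1309]
tool_rot: [-3.14, 1.08, 0.463]
wrist_force: [0.6, 4.8, 5.8]
width: 0.245
grip_force: 60.6
```

```bash
python3 s.py
```

```text
t 18.48 axle in tool [-0.9  1.6 56.5] F [-3.9 -4.  -5.1] My -0.07 grip 61 w 0.24 tool/pos angle [61.9 62.7] tau 0.346 q [ 0.24  1.02  1.09 -0.22  2.09  1.36]
```

Emit:
arm_command(
  rows="1 -3.05 0 0.15 0 3 0;1 -3.05 0 0.15 0 3 0;1 -3.05 0 0.15 0 3 0;1 -3.05 0 0.15 0 3 0;1 -3.05 0 0.15 0 3 0;1 -3.05 0 0.15 0 3 0;1 -3.05 0 0.15 0 3 0;1 -3.05 0 0.15 0 3 0",
)

```text
clock: 19.15
tool_pos: [0.5787, 0.0782, 0.1489]
tool_rot: [-3.141, 0.655, 0.463]
wrist_force: [5.1, 4.8, 3.1]
width: 0.247
grip_force: 61.5
```

```bash
python3 s.py
```

```text
t 19.15 axle in tool [-1.5  1.4 56.5] F [ 3.5 -2.  -6.5] My 0.64 grip 62 w 0.25 tool/pos angle [37.5 39. ] tau -0.352 q [ 0.22  0.74  1.37 -0.15  1.67  1.36]
```

Emit:
arm_command(
  rows="1 -3.05 0 0.15 0 3 0;1 -3.05 0 0.15 0 3 0;1 -3.05 0 0.15 0 3 0;1 -3.05 0 0.15 0 3 0;1 -3.05 0 0.15 0 3 0;1 -3.05 0 0.15 0 3 0",
)

```text
clock: 19.65
tool_pos: [0.5649, 0.0713, 0.1581]
tool_rot: [-3.142, 0.339, 0.463]
wrist_force: [5.1, 6.5, 5.9]
width: 0.247
grip_force: 61.7
```

```bash
python3 s.py
```

```text
t 19.65 axle in tool [-1.4  1.3 56.7] F [ 5.  -3.5 -8. ] My 0.64 grip 62 w 0.25 tool/pos angle [19.4 20.8] tau -0.55 q [ 0.18  0.53  1.61 -0.1   1.33  1.32]
```

Emit:
arm_command(
  rows="1 -3.05 0 0.2 0 3 0;1 -3.05 0 0.2 0 3 0;1 -3.05 0 0.2 0 3 0;1 -3.05 0 0.2 0 3 0;1 -3.05 0 0.2 0 3 0;1 -3.05 0 0.2 0 3 0",
)

```text
clock: 20.15
tool_pos: [0.5495, 0.0633, 0.1619]
tool_rot: [3.141, 0.023, 0.462]
wrist_force: [3.9, 9.3, 10.9]
width: 0.25
grip_force: 62.2
```

```bash
python3 s.py
```

```text
t 20.15 axle in tool [-1.5  1.  57. ] F [  7.4  -6.6 -11. ] My 0.76 grip 62 w 0.25 tool/pos angle [1.3 2.8] tau -0.774 q [ 0.12  0.35  1.85 -0.01  0.97  1.23]
```

Emit:
arm_command(
  rows="1 3 0 0.04 0 -3 0;1 3 0 0.04 0 -3 0;1 3 0 0.04 0 -3 0;1 3 0 0.04 0 -3 0;1 3 0 0.04 0 -3 0;1 3 0 0.04 0 -3 0",
)

```text
clock: 20.65
tool_pos: [0.5633, 0.0703, 0.1585]
tool_rot: [3.141, 0.348, 0.462]
wrist_force: [-2.3, 2.9, 14.9]
width: 0.25
grip_force: 62.9
```

```bash
python3 s.py
```

```text
t 20.65 axle in tool [ 1.   1.2 56.6] F [ -5.8  -3.6 -13.8] My -0.7 grip 63 w 0.25 tool/pos angle [19.9 18.9] tau 0.345 q [ 0.18  0.53  1.6  -0.1   1.34  1.33]
```

Emit:
arm_command(
  rows="1 3 0 0.04 0 -3 0;1 3 0 0.04 0 -3 0;1 3 0 0.04 0 -3 0;1 3 0 0.04 0 -3 0;1 3 0 0.04 0 -3 0;1 3 0 0.04 0 -3 0",
)

```text
clock: 21.15
tool_pos: [0.5772, 0.0774, 0.15]
tool_rot: [3.141, 0.663, 0.462]
wrist_force: [-0.5, 4.2, 13.8]
width: 0.247
grip_force: 62.4
```

```bash
python3 s.py
```

```text
t 21.15 axle in tool [ 1.   1.4 56.3] F [ -7.3  -4.  -11.7] My -0.91 grip 62 w 0.25 tool/pos angle [38. 37.] tau 0.335 q [ 0.22  0.74  1.37 -0.15  1.68  1.36]
```

Emit:
arm_command(
  rows="1 3 0 0.04 0 -3 0;1 3 0 0.04 0 -3 0;1 3 0 0.04 0 -3 0;1 3 0 0.04 0 -3 0;1 3 0 0.04 0 -3 0;1 3 0 0.04 0 -3 0",
)

```text
clock: 21.65
tool_pos: [0.5881, 0.083, 0.137]
tool_rot: [3.14, 0.978, 0.461]
wrist_force: [-1.0, 5.0, 11.6]
width: 0.25
grip_force: 61.8
```

```bash
python3 s.py
```

```text
t 21.65 axle in tool [ 0.8  1.4 56.2] F [-8.9 -4.9 -7.6] My -1.01 grip 62 w 0.25 tool/pos angle [56.1 55.2] tau 0.472 q [ 0.24  0.95  1.16 -0.2   1.99  1.36]
```

Single readings are noisy: about 0.5 N on a 0.2 m lever. Drag holds the torque after each stop, so I'll stop at each angle and average several readings.

```bash
cat > a.py <<'E'
from cell import r
from h import *
L=[]
for i in range(8):
    L.append(r.get_state()); r.capture("wrist")
st=dict(L[-1]);st["wrist_force"]=np.mean([l["wrist_force"] for l in L[1:]],0);st["wrist_torque"]=np.mean([l["wrist_torque"] for l in L[1:]],0)
print("std F,M",np.std([l["wrist_force"] for l in L[1:]],0).round(2),np.std([l["wrist_torque"] for l in L[1:]],0).round(3))
show(st)
E
python3 a.py
```

```text
std F,M [0.83 0.53 4.77] [0.302 0.61  0.048]
t 22.0 axle in tool [-0.4  1.6 55.9] F [ -5.2  -3.3 -12.8] My -1.01 grip 63 w 0.25 tool/pos angle [55.8 56.2] tau -0.305 q [ 0.24  0.95  1.16 -0.2   1.99  1.36]
```

Emit:
arm_command(
  rows="1 -3 0 0.04 0 3 0;1 -3 0 0.04 0 3 0;1 -3 0 0.04 0 3 0;1 -3 0 0.04 0 3 0;1 -3 0 0.04 0 3 0;1 -3 0 0.04 0 3 0",
)

```text
clock: 22.55
tool_pos: [0.5781, 0.0779, 0.1488]
tool_rot: [-3.141, 0.655, 0.463]
wrist_force: [4.6, 4.6, 2.8]
width: 0.249
grip_force: 62.6
```

```bash
python3 s.py; python3 a.py
```

```text
t 22.55 axle in tool [-1.   1.4 56. ] F [ 3.2 -2.1 -6. ] My 0.42 grip 63 w 0.25 tool/pos angle [37.5 38.5] tau -0.517 q [ 0.22  0.74  1.37 -0.15  1.67  1.36]
std F,M [0.72 0.45 6.33] [0.257 0.525 0.046]
t 22.9 axle in tool [-0.2  1.4 56. ] F [ 0.5 -4.1 -6.3] My 0.8 grip 69 w 0.25 tool/pos angle [37.8 38.1] tau 0.418 q [ 0.22  0.74  1.37 -0.15  1.67  1.36]
```

Emit:
arm_command(
  rows="1 -3 0 0.04 0 3 0;1 -3 0 0.04 0 3 0;1 -3 0 0.04 0 3 0;1 -3 0 0.04 0 3 0;1 -3 0 0.04 0 3 0;1 -3 0 0.04 0 3 0",
)

```text
clock: 23.45
tool_pos: [0.5645, 0.071, 0.1577]
tool_rot: [-3.141, 0.342, 0.463]
wrist_force: [4.0, 5.3, 2.4]
width: 0.245
grip_force: 68.0
```

```bash
python3 s.py; python3 a.py
```

```text
t 23.45 axle in tool [-0.8  1.3 56.2] F [ 4.8 -3.  -4.2] My 0.64 grip 68 w 0.24 tool/pos angle [19.6 20.4] tau -0.51 q [ 0.18  0.53  1.61 -0.1   1.33  1.32]
std F,M [0.79 0.42 6.22] [0.261 0.384 0.047]
t 23.8 axle in tool [-0.   1.3 56.2] F [ 2.2 -3.9 -5.4] My 0.88 grip 68 w 0.24 tool/pos angle [19.8 19.8] tau 0.273 q [ 0.18  0.54  1.6  -0.1   1.34  1.32]
```

Static readings relax after each stop, so I'll sample densely while moving and log every reading for one least-squares fit.

```bash
cat > l.py <<'E'
from cell import r
import json
s=r.get_state();open("log.jsonl","a").write(json.dumps({k:(v.tolist() if hasattr(v,"tolist") else v) for k,v in s.items()})+"\n")
print(round(s["clock"],2))
E
echo
```

```text
(no output)
```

Emit:
arm_command(
  rows="1 -2.95 0 0.08 0 3 0;1 -2.95 0 0.08 0 3 0;1 -2.95 0 0.08 0 3 0",
)

```text
clock: 24.1
tool_pos: [0.5568, 0.0671, 0.1603]
tool_rot: [-3.142, 0.186, 0.462]
wrist_force: [1.9, 4.8, 7.5]
width: 0.246
grip_force: 68.3
```

```bash
python3 l.py
```

```text
24.1
```

Emit:
arm_command(
  rows="1 -2.95 0 0.08 0 3 0;1 -2.95 0 0.08 0 3 0",
)

```text
clock: 24.27
tool_pos: [0.5516, 0.0644, 0.1613]
tool_rot: [3.142, 0.081, 0.462]
wrist_force: [2.6, 6.0, 6.2]
width: 0.245
grip_force: 68.2
```

```bash
python3 l.py
```

```text
24.27
```

Emit:
arm_command(
  rows="1 -2.95 0 0.08 0 3 0;1 -2.95 0 0.08 0 3 0",
)

```text
clock: 24.43
tool_pos: [0.5463, 0.0617, 0.1616]
tool_rot: [3.142, -0.024, 0.462]
wrist_force: [1.5, 5.2, 5.1]
width: 0.248
grip_force: 68.1
```

```bash
python3 l.py
```

```text
24.43
```

Emit:
arm_command(
  rows="1 -2.95 0 0.08 0 3 0;1 -2.95 0 0.08 0 3 0",
)

```text
clock: 24.6
tool_pos: [0.541, 0.059, 0.1613]
tool_rot: [3.141, -0.128, 0.462]
wrist_force: [1.2, 7.2, 7.1]
width: 0.251
grip_force: 68.2
```

```bash
python3 l.py; python3 s.py
```

```text
24.6
t 24.6 axle in tool [-0.6  1.  56.7] F [ 5.1 -5.9 -6.5] My 0.34 grip 68 w 0.25 tool/pos angle [-7.4 -6.8] tau -0.666 q [0.08 0.28 1.97 0.07 0.78 1.14]
```

Emit:
arm_command(
  rows="1 2.95 0 0.08 0 -3 0;1 2.95 0 0.08 0 -3 0;1 2.95 0 0.08 0 -3 0;1 2.95 0 0.08 0 -3 0",
)

```text
clock: 24.93
tool_pos: [0.5502, 0.0637, 0.1613]
tool_rot: [-3.142, 0.089, 0.462]
wrist_force: [-4.3, 2.8, 9.9]
width: 0.244
grip_force: 69.2
```

```bash
python3 l.py; python3 s.py
```

```text
24.93
t 24.93 axle in tool [ 1.5  1.1 56.3] F [-3.4 -4.5 -9.7] My -0.45 grip 69 w 0.24 tool/pos angle [5.1 3.6] tau 0.209 q [ 0.13  0.38  1.8  -0.03  1.04  1.26]
```

Emit:
arm_command(
  rows="1 2.95 0 0.08 0 -3 0;1 2.95 0 0.08 0 -3 0",
)

```text
clock: 25.1
tool_pos: [0.5554, 0.0664, 0.1605]
tool_rot: [-3.142, 0.194, 0.463]
wrist_force: [-4.1, 1.7, 10.9]
width: 0.248
grip_force: 69.1
```

```bash
python3 l.py
```

```text
25.1
```

Emit:
arm_command(
  rows="1 2.95 0 0.08 0 -3 0;1 2.95 0 0.08 0 -3 0",
)

```text
clock: 25.27
tool_pos: [0.5606, 0.0689, 0.1591]
tool_rot: [-3.142, 0.299, 0.462]
wrist_force: [-4.2, 3.1, 11.1]
width: 0.253
grip_force: 69.0
```

```bash
python3 l.py
```

```text
25.27
```

Emit:
arm_command(
  rows="1 2.95 0 0.08 0 -3 0;1 2.95 0 0.08 0 -3 0",
)

```text
clock: 25.43
tool_pos: [0.5655, 0.0715, 0.1571]
tool_rot: [-3.142, 0.404, 0.462]
wrist_force: [-2.7, 2.8, 10.4]
width: 0.248
grip_force: 68.8
```

```bash
python3 l.py;python3 s.py
```

```text
25.43
t 25.43 axle in tool [ 1.4  1.2 56.1] F [-5.2 -3.7 -9.1] My -0.61 grip 69 w 0.25 tool/pos angle [23.2 21.7] tau 0.28 q [ 0.19  0.57  1.56 -0.11  1.4   1.33]
```

Emit:
arm_command(
  rows="1 2.95 0 0.08 0 -3 0;1 2.95 0 0.08 0 -3 0",
)

```text
clock: 25.6
tool_pos: [0.5703, 0.0739, 0.1546]
tool_rot: [-3.142, 0.509, 0.462]
wrist_force: [-2.3, 4.0, 11.0]
width: 0.25
grip_force: 68.7
```

```bash
python3 l.py
```

```text
25.6
```

Emit:
arm_command(
  rows="1 2.95 0 0.08 0 -3 0;1 2.95 0 0.08 0 -3 0",
)

```text
clock: 25.77
tool_pos: [0.5748, 0.0762, 0.1515]
tool_rot: [3.142, 0.614, 0.462]
wrist_force: [-1.6, 3.7, 10.6]
width: 0.248
grip_force: 68.6
```

```bash
python3 l.py
```

```text
25.77
```

Emit:
arm_command(
  rows="1 2.95 0 0.08 0 -3 0;1 2.95 0 0.08 0 -3 0",
)

```text
clock: 25.93
tool_pos: [0.579, 0.0783, 0.1479]
tool_rot: [3.141, 0.719, 0.462]
wrist_force: [-1.6, 3.6, 9.8]
width: 0.244
grip_force: 68.4
```

```bash
python3 l.py;python3 s.py
```

```text
25.93
t 25.93 axle in tool [ 1.3  1.3 55.9] F [-6.3 -3.9 -7.5] My -0.63 grip 68 w 0.24 tool/pos angle [41.2 39.9] tau 0.382 q [ 0.22  0.78  1.33 -0.16  1.73  1.36]
```

Emit:
arm_command(
  rows="1 2.95 0 0.08 0 -3 0;1 2.95 0 0.08 0 -3 0",
)

```text
clock: 26.1
tool_pos: [0.5828, 0.0802, 0.1438]
tool_rot: [3.141, 0.824, 0.462]
wrist_force: [-1.9, 3.6, 9.6]
width: 0.248
grip_force: 68.3
```

```bash
python3 l.py
```

```text
26.1
```

Emit:
arm_command(
  rows="1 2.95 0 0.08 0 -3 0;1 2.95 0 0.08 0 -3 0",
)

```text
clock: 26.27
tool_pos: [0.5862, 0.082, 0.1393]
tool_rot: [3.141, 0.929, 0.462]
wrist_force: [-1.9, 4.2, 9.9]
width: 0.246
grip_force: 68.2
```

```bash
python3 l.py
```

```text
26.27
```

Emit:
arm_command(
  rows="1 2.95 0 0.08 0 -3 0;1 2.95 0 0.08 0 -3 0;1 2.95 0 0.08 0 -3 0",
)

```text
clock: 26.52
tool_pos: [0.5905, 0.0841, 0.1319]
tool_rot: [3.14, 1.086, 0.461]
wrist_force: [-2.3, 4.0, 9.4]
width: 0.247
grip_force: 68.0
```

```bash
python3 l.py
```

```text
26.52
```

Emit:
arm_command(
  rows="1 -2.95 0 0.08 0 3 0;1 -2.95 0 0.08 0 3 0;1 -2.95 0 0.08 0 3 0;1 -2.95 0 0.08 0 3 0",
)

```text
clock: 26.85
tool_pos: [0.5849, 0.0814, 0.1383]
tool_rot: [-3.14, 0.868, 0.464]
wrist_force: [2.2, 3.7, -8.1]
width: 0.248
grip_force: 71.6
```

```bash
python3 l.py
```

```text
26.85
```

Emit:
arm_command(
  rows="1 -2.95 0 0.08 0 3 0;1 -2.95 0 0.08 0 3 0",
)

```text
clock: 27.02
tool_pos: [0.5815, 0.0797, 0.1428]
tool_rot: [-3.14, 0.762, 0.463]
wrist_force: [2.7, 3.0, -9.2]
width: 0.247
grip_force: 71.5
```

```bash
python3 l.py
```

```text
27.02
```

Emit:
arm_command(
  rows="1 -2.95 0 0.08 0 3 0;1 -2.95 0 0.08 0 3 0",
)

```text
clock: 27.18
tool_pos: [0.5778, 0.0778, 0.1467]
tool_rot: [-3.141, 0.657, 0.463]
wrist_force: [4.1, 3.7, -9.9]
width: 0.242
grip_force: 71.4
```

```bash
python3 l.py
```

```text
27.18
```

Emit:
arm_command(
  rows="1 -2.95 0 0.08 0 3 0;1 -2.95 0 0.08 0 3 0",
)

```text
clock: 27.35
tool_pos: [0.5737, 0.0757, 0.1502]
tool_rot: [-3.141, 0.552, 0.463]
wrist_force: [4.3, 4.7, -9.9]
width: 0.247
grip_force: 71.3
```

```bash
python3 l.py
```

```text
27.35
```

Emit:
arm_command(
  rows="1 -2.95 0 0.08 0 3 0;1 -2.95 0 0.08 0 3 0",
)

```text
clock: 27.52
tool_pos: [0.5693, 0.0735, 0.1532]
tool_rot: [-3.141, 0.447, 0.463]
wrist_force: [5.2, 4.5, -10.2]
width: 0.25
grip_force: 71.2
```

```bash
python3 l.py
cat > fit.py <<'E'
import json
from h import *
from scipy.spatial.transform import Rotation as Ro
from scipy.optimize import least_squares
# earlier: tool angle, w offset (w=tool-off), Fx, My, R, ax, Fz, dir
D=[(-20.3,0,10.16,1.834,.0574,.0001,20.9,-1),(.6,0,-11.36,-1.813,.0563,.0046,-3.9,1),(24.9,0,-20.2,-3.44,.056,.003,4.4,1),(42.9,0,-17.4,-2.87,.0558,.0019,12.4,1),(61,0,-17.3,-2.9,.0557,.0017,25.7,1),
(42.2,0,0,-.14,.0556,-.0019,11.3,-1),(24.1,0,-1.5,-.32,.0558,-.0017,5.9,-1),(4,0,-2,-.58,.0561,-.0018,-1,-1),
(43.7,62.6,-3.3,-.53,.0588,.0044,3.7,-1),(19.8,62.6,-2,-.45,.0591,.0045,8.5,-1),(-1.1,62.6,-.3,-.34,.0594,.0046,19.8,-1),(-16.1,62.6,1.7,-.23,.0597,.0043,40.2,-1),
(37.5,141,3.5,.64,.0565,-.0015,-6.5,-1),(19.4,141,5,.64,.0567,-.0014,-8,-1),(1.3,141,7.4,.76,.057,-.0015,-11,-1),(19.9,141,-5.8,-.7,.0566,.001,-13.8,1),(38,141,-7.3,-.91,.0563,.001,-11.7,1),(56.1,141,-8.9,-1.01,.0562,.0008,-7.6,1),(37.5,141,3.2,.42,.056,-.001,-6,-1),(19.6,141,4.8,.64,.0562,-.0008,-4.2,-1)]
pt=None;ex=np.array([np.cos(YAW),np.sin(YAW),0])
for l in open("log.jsonl"):
    s=json.loads(l);R=Ro.from_euler("xyz",s["tool_rot"]).as_matrix();d=C-s["tool_pos"];a=R.T@d;F=R.T@s["wrist_force"];M=R.T@s["wrist_torque"]
    th=np.degrees(np.arctan2(-R[:,2]@ex,-R[2,2]));dr=-1 if pt is None else np.sign(th-pt);pt=th
    D.append((th,141,F[0],M[1],a[2],a[0],F[2],dr))
D=np.array(D);th=np.radians(D[:,0]);w=np.radians(D[:,0]-D[:,1]);g3=D[:,1]>140
def run(D,th,w,fixk=None,lab=""):
    def m(v): 
        k=v[3]; tau=D[:,3]-.455*np.sin(th)-(k+D[:,4])*D[:,2]+D[:,5]*D[:,6]
        return tau-(D[:,7]*v[2]-v[0]*np.sin(w-v[1]))   # heavy angle h=w-v1; opposes + turning when h<0
    f=least_squares(lambda v:np.r_[m(v)/.1,(v[2]-.45)/.03,(v[0]-.3)/.05,(v[3]-.15)/.05],[.3,np.radians(43),.45,.15])
    cov=np.linalg.inv(f.jac.T@f.jac)
    print(lab,"A",f.x[0].round(3),"heavy at top when w=",np.degrees(f.x[1]).round(1),"+-",np.degrees(cov[1,1]**.5).round(1),"drag",f.x[2].round(3),"k",f.x[3].round(4),"rms",np.std(m(f.x)).round(3));return m(f.x)
e=run(D,th,w,lab="all");run(D[~g3],th[~g3],w[~g3],lab="grips1-2");run(D[g3],th[g3],w[g3],lab="grip3");n=~g3;n[:5]=False;run(D[n|g3],th[n|g3],w[n|g3],lab="w/o first")
for d,x in zip(D,e):print(d[0].round(1),d[7],d[2].round(1),d[3].round(2),x.round(2),end=" | ")
E
python3 fit.py; python3 s.py
```

```text
27.52
all A 0.3 heavy at top when w= 71.8 +- 3.6 drag 0.442 k 0.16 rms 0.096
grips1-2 A 0.295 heavy at top when w= 56.1 +- 11.2 drag 0.442 k 0.1552 rms 0.057
grip3 A 0.313 heavy at top when w= 73.0 +- 3.8 drag 0.449 k 0.1624 rms 0.105
w/o first A 0.317 heavy at top when w= 71.6 +- 3.5 drag 0.45 k 0.1624 rms 0.099
-20.3 -1.0 10.2 1.83 -0.07 | 0.6 1.0 -11.4 -1.81 -0.1 | 24.9 1.0 -20.2 -3.44 0.08 | 42.9 1.0 -17.4 -2.87 0.01 | 61.0 1.0 -17.3 -2.9 -0.02 | 42.2 -1.0 0.0 -0.14 -0.17 | 24.1 -1.0 -1.5 -0.32 0.03 | 4.0 -1.0 -2.0 -0.58 -0.01 | 43.7 -1.0 -3.3 -0.53 0.04 | 19.8 -1.0 -2.0 -0.45 0.04 | -1.1 -1.0 -0.3 -0.34 0.06 | -16.1 -1.0 1.7 -0.23 -0.01 | 37.5 -1.0 3.5 0.64 0.03 | 19.4 -1.0 5.0 0.64 -0.07 | 1.3 -1.0 7.4 0.76 -0.24 | 19.9 1.0 -5.8 -0.7 0.01 | 38.0 1.0 -7.3 -0.91 -0.09 | 56.1 1.0 -8.9 -1.01 -0.03 | 37.5 -1.0 3.2 0.42 -0.12 | 19.6 -1.0 4.8 0.64 -0.04 | 10.7 -1.0 2.4 0.27 0.22 | 4.6 -1.0 4.5 0.3 -0.12 | -1.4 -1.0 3.8 0.29 0.1 | -7.4 -1.0 5.1 0.34 -0.07 | 5.1 1.0 -3.4 -0.45 -0.07 | 11.1 1.0 -4.9 -0.54 0.09 | 17.1 1.0 -5.5 -0.58 0.11 | 23.2 1.0 -5.2 -0.61 -0.07 | 29.2 1.0 -5.6 -0.63 -0.08 | 35.2 1.0 -5.9 -0.67 -0.12 | 41.2 1.0 -6.3 -0.63 -0.06 | 47.2 1.0 -7.1 -0.7 -0.02 | 53.2 1.0 -7.8 -0.67 0.1 | 62.2 1.0 -8.5 -0.79 0.05 | 49.8 -1.0 8.5 1.78 -0.03 | 43.7 -1.0 9.0 1.93 0.06 | 37.6 -1.0 10.3 2.02 -0.06 | 31.6 -1.0 10.3 2.12 0.12 | 25.6 -1.0 10.4 2.17 0.21 | t 27.52 axle in tool [-1.7  1.4 54.3] F [10.4 -1.7  6.3] My 2.17 grip 71 w 0.25 tool/pos angle [25.6 27.4] tau -0.188 q [ 0.19  0.6   1.53 -0.12  1.44  1.34]
```

The fit puts the heavy side down near tool angle +33°, ±4°. I'll take one more dense sweep both ways to tighten that.

Emit:
arm_command(
  rows="1 -3.9 0 0.13 0 4 0;1 -3.9 0 0.13 0 4 0",
)

```text
clock: 27.68
tool_pos: [0.563, 0.0703, 0.1564]
tool_rot: [-3.141, 0.307, 0.463]
wrist_force: [7.0, 4.6, -14.0]
width: 0.246
grip_force: 70.7
```

```bash
python3 l.py
```

```text
27.68
```

Emit:
arm_command(
  rows="1 -3.9 0 0.13 0 4 0",
)

```text
clock: 27.77
tool_pos: [0.5597, 0.0686, 0.1576]
tool_rot: [-3.141, 0.236, 0.463]
wrist_force: [8.3, 4.9, -15.3]
width: 0.25
grip_force: 70.4
```

```bash
python3 l.py
```

```text
27.77
```

Emit:
arm_command(
  rows="1 -3.9 0 0.13 0 4 0",
)

```text
clock: 27.85
tool_pos: [0.5564, 0.0669, 0.1586]
tool_rot: [-3.141, 0.166, 0.463]
wrist_force: [8.6, 5.9, -16.7]
width: 0.247
grip_force: 70.1
```

```bash
python3 l.py
```

```text
27.85
```

Emit:
arm_command(
  rows="1 -3.9 0 0.13 0 4 0",
)

```text
clock: 27.93
tool_pos: [0.553, 0.0652, 0.1592]
tool_rot: [-3.141, 0.096, 0.462]
wrist_force: [9.3, 6.9, -18.4]
width: 0.252
grip_force: 69.8
```

```bash
python3 l.py
```

```text
27.93
```

Emit:
arm_command(
  rows="1 -3.9 0 0.13 0 4 0",
)

```text
clock: 28.02
tool_pos: [0.5496, 0.0634, 0.1596]
tool_rot: [3.142, 0.026, 0.462]
wrist_force: [11.9, 8.3, -19.4]
width: 0.252
grip_force: 69.5
```

```bash
python3 l.py
```

```text
28.02
```

Emit:
arm_command(
  rows="1 -3.9 0 0.13 0 4 0",
)

```text
clock: 28.1
tool_pos: [0.5462, 0.0617, 0.1598]
tool_rot: [3.141, -0.043, 0.462]
wrist_force: [13.6, 10.6, -20.9]
width: 0.247
grip_force: 69.1
```

```bash
python3 l.py
```

```text
28.1
```

Emit:
arm_command(
  rows="1 -3.9 0 0.13 0 4 0",
)

```text
clock: 28.18
tool_pos: [0.5427, 0.0599, 0.1596]
tool_rot: [3.141, -0.113, 0.462]
wrist_force: [13.8, 12.4, -22.2]
width: 0.247
grip_force: 68.6
```

```bash
python3 l.py; python3 s.py
```

```text
28.18
t 28.18 axle in tool [-1.4  1.  54.8] F [15.3 -5.  24. ] My 2.61 grip 69 w 0.25 tool/pos angle [-6.5 -5. ] tau -0.532 q [0.08 0.29 1.95 0.06 0.8  1.15]
```

Emit:
arm_command(
  rows="1 3.9 0 0.13 0 -4 0;1 3.9 0 0.13 0 -4 0;1 3.9 0 0.13 0 -4 0",
)

```text
clock: 28.43
tool_pos: [0.549, 0.0631, 0.1591]
tool_rot: [-3.141, 0.111, 0.462]
wrist_force: [-5.1, -0.4, -8.2]
width: 0.249
grip_force: 72.6
```

```bash
python3 l.py; python3 s.py
```

```text
28.43
t 28.43 axle in tool [ 3.8  1.1 54. ] F [-3.8 -1.9  8.7] My -0.54 grip 73 w 0.25 tool/pos angle [6.4 2.4] tau 0.221 q [ 0.13  0.39  1.79 -0.04  1.06  1.26]
```

Emit:
arm_command(
  rows="1 3.9 0 0.13 0 -4 0",
)

```text
clock: 28.52
tool_pos: [0.5525, 0.0649, 0.1588]
tool_rot: [-3.141, 0.183, 0.462]
wrist_force: [-5.5, -0.9, -3.9]
width: 0.247
grip_force: 73.0
```

```bash
python3 l.py
```

```text
28.52
```

Emit:
arm_command(
  rows="1 3.9 0 0.13 0 -4 0",
)

```text
clock: 28.6
tool_pos: [0.5558, 0.0666, 0.1581]
tool_rot: [-3.141, 0.253, 0.462]
wrist_force: [-6.8, -1.5, -1.1]
width: 0.25
grip_force: 73.1
```

```bash
python3 l.py
```

```text
28.6
```

Emit:
arm_command(
  rows="1 3.9 0 0.13 0 -4 0",
)

```text
clock: 28.68
tool_pos: [0.5592, 0.0683, 0.1572]
tool_rot: [-3.141, 0.323, 0.462]
wrist_force: [-7.8, -1.8, 0.5]
width: 0.246
grip_force: 73.1
```

```bash
python3 l.py
```

```text
28.68
```

Emit:
arm_command(
  rows="1 3.9 0 0.13 0 -4 0",
)

```text
clock: 28.77
tool_pos: [0.5624, 0.0699, 0.1561]
tool_rot: [-3.141, 0.393, 0.462]
wrist_force: [-8.7, -1.7, 1.1]
width: 0.245
grip_force: 73.1
```

```bash
python3 l.py
```

```text
28.77
```

Emit:
arm_command(
  rows="1 3.9 0 0.13 0 -4 0",
)

```text
clock: 28.85
tool_pos: [0.5656, 0.0715, 0.1547]
tool_rot: [-3.141, 0.464, 0.462]
wrist_force: [-9.6, -2.4, 1.9]
width: 0.248
grip_force: 73.1
```

```bash
python3 l.py
```

```text
28.85
```

Emit:
arm_command(
  rows="1 3.9 0 0.13 0 -4 0",
)

```text
clock: 28.93
tool_pos: [0.5686, 0.0731, 0.153]
tool_rot: [-3.141, 0.534, 0.462]
wrist_force: [-11.0, -2.6, 2.4]
width: 0.246
grip_force: 73.0
```

```bash
python3 l.py
```

```text
28.93
```

Emit:
arm_command(
  rows="1 3.9 0 0.13 0 -4 0",
)

```text
clock: 29.02
tool_pos: [0.5716, 0.0746, 0.1512]
tool_rot: [-3.141, 0.604, 0.462]
wrist_force: [-11.6, -1.5, 2.4]
width: 0.24
grip_force: 72.9
```

```bash
python3 l.py
```

```text
29.02
```

Emit:
arm_command(
  rows="1 3.9 0 0.13 0 -4 0",
)

```text
clock: 29.1
tool_pos: [0.5744, 0.076, 0.1491]
tool_rot: [-3.141, 0.674, 0.462]
wrist_force: [-11.6, -3.3, 4.0]
width: 0.244
grip_force: 72.8
```

```bash
python3 l.py; python3 s.py
```

```text
29.1
t 29.1 axle in tool [ 3.5  1.4 53.6] F [-11.8  -2.2   4.3] My -1.67 grip 73 w 0.24 tool/pos angle [38.6 34.9] tau 0.485 q [ 0.22  0.74  1.37 -0.15  1.68  1.36]
```

Emit:
arm_command(
  rows="1 3.9 0 0.13 0 -4 0",
)

```text
clock: 29.18
tool_pos: [0.5771, 0.0774, 0.1467]
tool_rot: [-3.141, 0.744, 0.462]
wrist_force: [-12.9, -2.9, 5.2]
width: 0.247
grip_force: 72.6
```

```bash
python3 l.py
```

```text
29.18
```

Emit:
arm_command(
  rows="1 3.9 0 0.13 0 -4 0",
)

```text
clock: 29.27
tool_pos: [0.5796, 0.0787, 0.1442]
tool_rot: [-3.141, 0.814, 0.462]
wrist_force: [-13.3, -2.4, 5.3]
width: 0.243
grip_force: 72.4
```

```bash
python3 l.py
```

```text
29.27
```

Emit:
arm_command(
  rows="1 3.9 0 0.13 0 -4 0",
)

```text
clock: 29.35
tool_pos: [0.582, 0.0799, 0.1415]
tool_rot: [3.141, 0.885, 0.461]
wrist_force: [-14.0, -3.8, 5.8]
width: 0.247
grip_force: 72.2
```

```bash
python3 l.py; python3 s.py; python3 fit.py
```

```text
29.35
t 29.35 axle in tool [ 3.4  1.4 53.5] F [-13.5  -2.8   7.3] My -2.0 grip 72 w 0.25 tool/pos angle [50.7 47.1] tau 0.46 q [ 0.23  0.88  1.23 -0.19  1.9   1.36]
all A 0.311 heavy at top when w= 73.2 +- 2.8 drag 0.428 k 0.1571 rms 0.104
grips1-2 A 0.295 heavy at top when w= 56.1 +- 11.2 drag 0.442 k 0.1552 rms 0.057
grip3 A 0.341 heavy at top when w= 73.6 +- 2.9 drag 0.416 k 0.1558 rms 0.108
w/o first A 0.325 heavy at top when w= 73.3 +- 2.8 drag 0.43 k 0.1569 rms 0.106
-20.3 -1.0 10.2 1.83 -0.07 | 0.6 1.0 -11.4 -1.81 -0.14 | 24.9 1.0 -20.2 -3.44 0.03 | 42.9 1.0 -17.4 -2.87 -0.04 | 61.0 1.0 -17.3 -2.9 -0.07 | 42.2 -1.0 0.0 -0.14 -0.2 | 24.1 -1.0 -1.5 -0.32 -0.0 | 4.0 -1.0 -2.0 -0.58 -0.05 | 43.7 -1.0 -3.3 -0.53 0.0 | 19.8 -1.0 -2.0 -0.45 0.02 | -1.1 -1.0 -0.3 -0.34 0.04 | -16.1 -1.0 1.7 -0.23 -0.02 | 37.5 -1.0 3.5 0.64 0.04 | 19.4 -1.0 5.0 0.64 -0.06 | 1.3 -1.0 7.4 0.76 -0.22 | 19.9 1.0 -5.8 -0.7 0.02 | 38.0 1.0 -7.3 -0.91 -0.09 | 56.1 1.0 -8.9 -1.01 -0.04 | 37.5 -1.0 3.2 0.42 -0.12 | 19.6 -1.0 4.8 0.64 -0.03 | 10.7 -1.0 2.4 0.27 0.23 | 4.6 -1.0 4.5 0.3 -0.11 | -1.4 -1.0 3.8 0.29 
[... 262 characters left out ...]
-7.8 -0.67 0.09 | 62.2 1.0 -8.5 -0.79 0.04 | 49.8 -1.0 8.5 1.78 -0.02 | 43.7 -1.0 9.0 1.93 0.08 | 37.6 -1.0 10.3 2.02 -0.03 | 31.6 -1.0 10.3 2.12 0.14 | 25.6 -1.0 10.4 2.17 0.24 | 17.6 -1.0 12.2 2.17 -0.05 | 13.5 -1.0 13.0 2.29 -0.05 | 9.5 -1.0 12.9 2.36 0.09 | 5.5 -1.0 13.2 2.4 0.12 | 1.5 -1.0 14.8 2.45 -0.13 | -2.5 -1.0 16.0 2.51 -0.26 | -6.5 -1.0 15.3 2.61 0.03 | 6.4 1.0 -3.8 -0.54 -0.04 | 10.5 1.0 -4.5 -0.81 -0.22 | 14.5 1.0 -6.2 -1.03 -0.14 | 18.5 1.0 -7.6 -1.18 -0.07 | 22.5 1.0 -8.3 -1.27 -0.05 | 26.6 1.0 -9.4 -1.38 0.03 | 30.6 1.0 -10.7 -1.5 0.12 | 34.6 1.0 -10.5 -1.62 -0.1 | 38.6 1.0 -11.8 -1.67 0.09 | 42.6 1.0 -13.0 -1.78 0.19 | 46.7 1.0 -12.8 -1.9 -0.01 | 50.7 1.0 -13.5 -2.0 0.01 |
```

```bash
sed -e 's/^D=np.array(D);.*/D=np.array(D);th=np.radians(D[:,0]);g3=D[:,1]>140;pa=th-np.arctan2(D[:,5],D[:,4]+.005);w=pa-np.radians(np.where(g3,140.1,np.where(D[:,1]>0,57.6,0)))/' -e '/^for d,x/d' fit.py > fit2.py; python3 fit2.py
python3 - <<'E'
exec(open('fit2.py').read())
# k fixed variants & robust
for k in(.15,.16,.17):
    tau=D[:,3]-.455*np.sin(th)-(k+D[:,4])*D[:,2]+D[:,5]*D[:,6]
    X=np.c_[D[:,7],np.sin(w),np.cos(w)]
    f=least_squares(lambda v:(X@v-tau)/.1,[.45,0,0],loss="soft_l1").x
    print(k,"drag",f[0].round(3),"A",np.hypot(*f[1:]).round(3),"top at w",np.degrees(np.arctan2(f[2],-f[1])).round(1))
E
```

```text
all A 0.309 heavy at top when w= 73.4 +- 2.9 drag 0.431 k 0.1567 rms 0.103
grips1-2 A 0.293 heavy at top when w= 57.8 +- 11.3 drag 0.441 k 0.1561 rms 0.059
grip3 A 0.338 heavy at top when w= 74.0 +- 2.9 drag 0.418 k 0.1548 rms 0.108
w/o first A 0.324 heavy at top when w= 73.7 +- 2.8 drag 0.431 k 0.156 rms 0.105
all A 0.309 heavy at top when w= 73.4 +- 2.9 drag 0.431 k 0.1567 rms 0.103
grips1-2 A 0.293 heavy at top when w= 57.8 +- 11.3 drag 0.441 k 0.1561 rms 0.059
grip3 A 0.338 heavy at top when w= 74.0 +- 2.9 drag 0.418 k 0.1548 rms 0.108
w/o first A 0.324 heavy at top when w= 73.7 +- 2.8 drag 0.431 k 0.156 rms 0.105
0.15 drag 0.371 A 0.249 top at w 74.3
0.16 drag 0.451 A 0.334 top at w 73.9
0.17 drag 0.528 A 0.423 top at w 73.5
```

The estimate barely changes with the assumptions: heavy side down at contact angle about 33.7°. I'll go there and settle.

Emit:
arm_command(
  rows="1 -3 0 0.1 0 3 0;1 -3 0 0.1 0 3 0;1 -3 0 0.1 0 3 0;1 -3 0 0.1 0 3 0;1 -2 0 0.1 0 2 0;1 0 0 0 0 0 0;1 0 0 0 0 0 0;1 0 0 0 0 0 0;1 0 0 0 0 0 0",
)

```text
clock: 30.1
tool_pos: [0.5736, 0.0757, 0.1471]
tool_rot: [-3.14, 0.631, 0.463]
wrist_force: [-6.8, -1.5, -23.0]
width: 0.249
grip_force: 76.1
```

```bash
python3 s.py
```

```text
t 30.1 axle in tool [ 0.7  1.5 51.6] F [ 8.1 -1.6 22.5] My 2.09 grip 76 w 0.25 tool/pos angle [36.2 35.4] tau 0.177 q [ 0.21  0.72  1.4  -0.15  1.64  1.36]
```

Run:
```python
from cell import r
from h import *
a=r.capture("scene")[:,:,::-1];p=r.camera_params("scene")
x0,y0=245,145;c=cv2.resize(a[y0:y0+75,x0:x0+80],None,fx=8,fy=8,interpolation=2)
b0=cv2.imread("raw_scene.png");d=cv2.resize(b0[y0:y0+75,x0:x0+80],None,fx=8,fy=8,interpolation=2)
e=np.array([np.cos(YAW),np.sin(YAW),0]);n=np.array([-np.sin(YAW),np.cos(YAW),0])
for im in(c,d): cv2.convertScaleAbs(im,im,1.8,10)
cv2.imwrite("pics/s2.png",cv2.resize(np.hstack([c,d]),(800,375)))
for t in [-105,-100,-95,-90,-85,-80,-75,0,5,10,15,20]:
    o=[]
    for rr in(.075,.035):
        u=proj(p,C-n*.011+rr*(np.sin(np.radians(t))*e+np.array([0,0,np.cos(np.radians(t))])))
        o+=list((((u-[x0,y0]+.5)*8)*[.625,.625]).round(0))
    print(t,o)
```

```text
-105 [np.float64(65.0), np.float64(195.0), np.float64(135.0), np.float64(205.0)]
-100 [np.float64(63.0), np.float64(184.0), np.float64(134.0), np.float64(199.0)]
-95 [np.float64(62.0), np.float64(174.0), np.float64(133.0), np.float64(194.0)]
-90 [np.float64(62.0), np.float64(163.0), np.float64(133.0), np.float64(189.0)]
-85 [np.float64(62.0), np.float64(153.0), np.float64(134.0), np.float64(184.0)]
-80 [np.float64(64.0), np.float64(143.0), np.float64(135.0), np.float64(180.0)]
-75 [np.float64(67.0), np.float64(133.0), np.float64(136.0), np.float64(175.0)]
0 [np.float64(207.0), np.float64(86.0), np.float64(202.0), np.float64(155.0)]
5 [np.float64(220.0), np.float64(90.0), np.float64(208.0), np.float64(157.0)]
10 [np.float64(233.0), np.float64(96.0), np.float64(214.0), np.float64(160.0)]
15 [np.float64(245.0), np.float64(103.0), np.float64(219.0), np.float64(163.0)]
20 [np.float64(257.0), np.float64(111.0), np.float64(225.0), np.float64(167.0)]
```

View pics/s2.png

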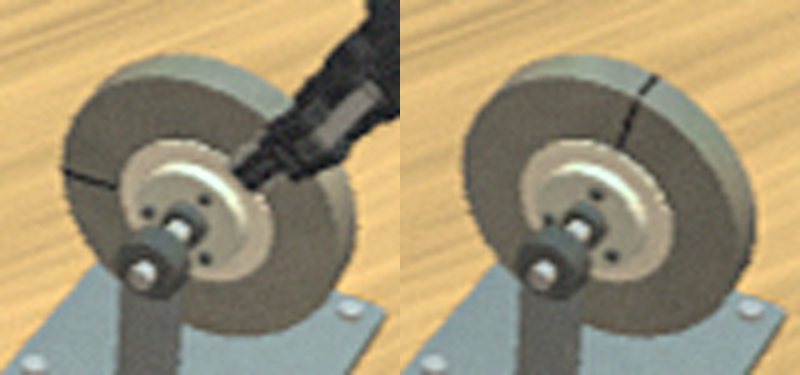

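The scribed line now runs from (67,172) to (115,188) in the left crop, which puts it at about −93.5°. It started at +12.5°, so the wheel has turned −106°. That matches the −106.4° target and the tracked value of −104.6°. I'll confirm it's still, then hand in.

Emit:
arm_command(
  rows="1 0 0 0 0 0 0;1 0 0 0 0 0 0;1 0 0 0 0 0 0;1 0 0 0 0 0 0;1 0 0 0 0 0 0;1 0 0 0 0 0 0",
)

```text
clock: 30.65
tool_pos: [0.5736, 0.0757, 0.1471]
tool_rot: [-3.14, 0.632, 0.463]
wrist_force: [-7.8, -1.0, -22.5]
width: 0.247
grip_force: 76.1
```

```bash
python3 s.py; python3 -c "
from cell import r
print(abs(r.get_state()['qd']).max()); print(r.sign_off())"
```

```text
t 30.65 axle in tool [ 0.7  1.5 51.6] F [ 7.3 -2.5 22.6] My 2.0 grip 76 w 0.25 tool/pos angle [36.2 35.4] tau 0.259 q [ 0.21  0.72  1.4  -0.15  1.64  1.36]
0.001333280270365651
the job is handed in; nothing more can be done
None
```

I turned the wheel until its heavy side pointed straight down, to within about 3° by my fit, and handed in at about 31 s with the wheel still gripped and motionless; the result has not been reported back.

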